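# Draw the sprocket off its bent spindle and rest it in the cradle

### The job

Slide the copper sprocket along the steel spindle and off its open end. The spindle is bent to one side partway along: follow it by feel and never strain it, pressing on it with less than 20 newtons throughout. Then lay the sprocket gently in the wooden cradle, along the trough with one toothed rim on each V-rest, and let go; never drop it, and leave everything else where it is.

Things in the scene. Friction and masses are not known exactly. Their poses are not given: they have to be found in the camera images.
- sprocket: Copper film sprocket, first threaded on the spindle, 0.15 to 0.30 kg: barrel 34 mm diameter, 40 mm long (pinch it here from above, across its axis), between two toothed rims 48 mm diameter, 6 mm wide each; 52 mm long overall, 16 mm hole through. Origin at its centre, x along its axis, towards the open end at first. It hangs loosely on the spindle, 1 mm play all round, and turns freely about x.
- stand: Fixed dark iron stand, 132 mm high: foot 100 x 90 x 14 mm, column 40 x 50 mm, boss 44 mm diameter whose face carries the spindle. Origin at bench height, below that face; x points level out of the face along the straight root part of the spindle, towards its open end; z up.
- cradle: Fixed wooden cradle: base 90 x 70 x 12 mm, two V-rests, each 24 mm wide along x, centred 23 mm either side of the middle, forming a 90-degree trough along x, open between them. Rest tops 38 mm high, 22 mm either side of the trough line. Origin at bench height under the middle. A sprocket lying in it has its centre 50 mm above the origin, axis along x (either way round).
- spare: Bystander: a like copper sprocket standing on end on the bench, 52 mm high, 48 mm across. Origin at its underside.
- reel: Bystander: ribbed aluminium reel lying flat, 120 mm across, 36 mm high. Origin at its underside.
- pot: Bystander: grey stoneware inkwell-shaped pot, 72 mm across, 56 mm high. Origin at its underside.
- tin: Bystander: flat round steel tin, 100 mm across, 24 mm high. Origin at its underside.
- oil: Bystander: amber oil bottle, 48 mm across, 100 mm high. Origin at its underside.
- driver: Bystander: screwdriver lying on the bench near the far shelf. Origin at its underside.
- spindle_root (a point): Centre of the spindle's root at the boss face, 110 mm above the bench. The spindle: rigid level steel rod, 14 mm diameter, 140 mm long. Its first 65 mm run along the stand's x; there it is bent level to left or right by an unknown angle up to 7 degrees and goes on straight. The sprocket's centre starts 34 to 42 mm from here and is clear of the rod beyond 170 mm.
Not all that is in view belongs to the job. Leave any turquoise look-alike of the cradle alone.

How it is judged (in metres and radians):
On the way, in this order (a step that is already met when the one before it is completed fails the run):
1. the sprocket has been slid off the open end of the spindle and is held clear of it (x of sprocket in the frame of stand above 0.167 m and height (world z) of sprocket above 0.07 m), for 0.1 s.
2. the sprocket lies in both V-rests of the cradle (x of sprocket in the frame of cradle between -0.009 and 0.009 m and y of sprocket in the frame of cradle between -0.004 and 0.004 m and z of sprocket in the frame of cradle between 0.046 and 0.054 m and angle between the x axis of sprocket and the x axis of cradle, either way round below 0.1 rad), for 0.2 s.
At the end, for the whole second after the job is handed in: The sprocket lies still and released in the cradle: its centre within 9 mm of the middle along the trough, within 4 mm across it and at 46 to 54 mm height over the bench, its axis within 0.10 rad of the trough (all of step 2 and linear speed of sprocket below 0.02 m/s); the robot touches nothing.
It fails at once if the sprocket is pressed on the spindle or stand with more than 20 N (contact force between sprocket and stand above 20 N or contact force between sprocket and root_c0 above 20 N or contact force between sprocket and outer_c0 above 20 N).
It fails at once if the robot presses on the stand or spindle with more than 20 N (contact force between any of the fingers, the arm and stand above 20 N or contact force between any of the fingers, the arm and root_c0 above 20 N or contact force between any of the fingers, the arm and outer_c0 above 20 N).
It fails at once if the sprocket is banged or pressed into the cradle with more than 25 N (contact force between sprocket and cradle above 25 N).
It fails at once if the sprocket is dropped low over the bench (height (world z) of sprocket below 0.036 m).
It fails at once if a bystander (spare sprocket, reel, pot, tin, oil bottle or screwdriver) is moved by more than 15 mm (distance of any of reel, pot, tin, oil, driver, spare from where it was at the start of the episode above 0.015 m).
It also fails if it takes over 69 s, if anything falls off the work surface, if the arm or the gripper's body presses on something with over 40 N, if the wrist force passes 120 N, or if a joint passes its speed limit or range.

### The arm

A 6-joint arm with a two-finger parallel gripper is mounted at the origin on the work surface. World frame = base frame: x ahead of the robot, y to its left, z up, the work surface at z = 0. Lengths are in mm, angles in rad, forces in N, time in s.
With the tool pointing down it reaches from about 350 to 875 mm from the base axis. Payload 4.2 kg.
Tool frame: the origin (TCP) lies at the very end of the fingers, on their centre line; the grasp point (between the pads) lies 19 mm behind it; z points along the fingers, y is the line along which they close (so a half turn about z gives the same grasp; the last joint's range is limited). The gripper opens to 85 mm and grips with 20 to 120 N. Pads are 22 mm wide; open, the fingers measure 114 mm over their backs; the gripper's body (76 mm by 85 mm) begins 54 mm behind the grasp point. The pads swing forward as they close: fully open they stand 13 mm farther back than shut.
Start: joints at [1.389, 0.385, 0.008, 0, -1.194, -0.259], TCP at [266.631, 565.25, 231.312] pointing down, gripper open.
Joint ranges: [-3.14, 3.14], [-1.21, 2.06], [-1.07, 1.41], [-3.16, 2.05], [-2.99, -0.16], [-3.1, 3.1]. Speed limits (rad/s): [2.79, 2.79, 3.14, 3.14, 3.14, 3.14].

### API

Orientations are given as a unit quaternion [x, y, z, w].
In Python, from bench import arm gives the robot as it stands.
- The arm moves only by the tool servo_tool, never from a script. Its argument "rows" is a list that holds one entry, the list of rows, each a list of 7 numbers: the finger opening in mm, from 0 to 85.4, then the shift along the tool's x, y, z in mm, then the turn, a rotation vector about the tool's x, y, z in rad. A call has 1 to 10 rows; each row is the pose to reach, as a shift and turn from the pose commanded when the call began, along the tool's axes at that moment; what a row does not reach only later rows make up. A row lasts 1/8 s, in which the tool goes at most 62.5 mm and 10.7 degrees, less where a joint would pass 70% of its speed; a pose out of reach is approached as far as the arm can. A call with a gripper value outside its range is refused whole. The fingers move at their own pace and stop on an object; the grip force is fixed at half the most. Time passes only in rows, so rows that repeat a pose let the fingers close. It gives the time, the measured TCP pose, the force, the opening and the grip force at its end, in the units of the state.
- arm.read_state(): the state, without advancing time (a new reading comes with each control period).
- arm.get_image(name): name is "side" or "top"; returns the picture (384x512x3 uint8, red, green, blue); there is no depth.
- arm.camera_params(name): a dict with "intrinsics" (3x3 intrinsics, pixels), "R" (3x3) and "t" (3): a world point X has camera coordinates R X + t. Camera axes: x right, y down, z forward; pixel columns grow to the right and rows downward; lengths in mm; the calibration is good to about 2 mm. A picture is of the moment at which its call begins. camera_params takes no time and is no camera call.
- arm.job_done(): hands the job in; it is judged then, once.
The state is a dict: "clock": time; "joints": joint angles; "joint_vel": joint speeds; "joint_efforts": joint torques, N m; "position": TCP position; "ee_rot": TCP orientation; "contact_force": force on the tool from outside, world axes, zero at the start; "wrist_torque": the same for the moment, N m; "gripper_width": finger opening in mm; "grasp_force": force on a finger pad.
Only numpy, scipy, OpenCV 4.12 (cv2) and the standard library are available. Lean on these libraries where they do the work, as an engineer would, in place of code of your own. Each camera call takes 0.05 s, during which the arm holds its last target. There are 200 camera calls.

## Working session

There is one attempt and no reset: what is moved stays moved. The work goes in short steps, Python scripts to look and compute and a tool call to move; the robot and the scene stay as the last step left them, time stands still between calls to the robot, and variables do not carry over. Pictures are saved under pics/ and viewed, at most 10 in all, crops included, and the job is handed in when it is done.

Besides the shell and the picture viewer there is one more tool, called after "Call:" as name(argument=value, ...) on one line, values as JSON. servo_tool: Moves the arm, as the interface text tells. Its arguments: {"type":"object","properties":{"rows":{"type":"array"}},"required":["rows"]}

```bash
ls; mkdir -p pics
python3 - <<'E'
from bench import arm
import cv2,numpy as np
for n in ("side","top"):
    im=arm.get_image(n); cv2.imwrite(f"pics/{n}0.png",im[...,::-1])
    p=arm.camera_params(n); print(n,p["intrinsics"],p["R"],p["t"])
print(arm.read_state())
E
```

```text
pics
side [[356.29036444   0.         255.39694421]
 [  0.         356.29036444 193.49649629]
 [  0.           0.           1.        ]] [[-0.86514761 -0.50107034 -0.02116892]
 [-0.32690296  0.59543523 -0.73388783]
 [ 0.38033414 -0.62800112 -0.67894074]] [493.31170291 254.62038283 788.76568793]
top [[371.83102584   0.         253.15625236]
 [  0.         371.83102584 190.353509  ]
 [  0.           0.           1.        ]] [[ 1.15280128e-04 -9.99999396e-01  1.09333809e-03]
 [-9.97944879e-01 -1.85102185e-04 -6.40779465e-02]
 [ 6.40781102e-02 -1.08370424e-03 -9.97944298e-01]] [  20.91288037  579.91000852 1242.44645291]
{'clock': 0.1, 'joints': array([ 1.38859950e+00,  3.85477657e-01,  6.73175498e-03, -4.16238484e-04,
       -1.19397033e+00, -2.58621302e-01]), 'joint_vel': array([ 0.00052608, -0.00099571,  0.00280209,  0.00243244,  0.0002507 ,
       -0.00148314]), 'joint_efforts': array([-1.00229630e-03, -3.93319273e+01,  1.88928956e+01,  4.19794902e+00,
       -2.59515706e-03,  8.24234121e-06]), 'position': array([266.42887517, 564.78789573, 230.32292102]), 'ee_rot': array([ 9.75790844e-01, -2.18703613e-01, -1.56629233e-04,  9.66640937e-04]), 'contact_force': array([ 0.21418266, -0.16870999,  0.01548461]), 'wrist_torque': array([-0.05453242, -0.04748137, -0.04668088]), 'grasp_force': 0.0, 'gripper_width': 85.31411481804766}
```

View pics/side0.png

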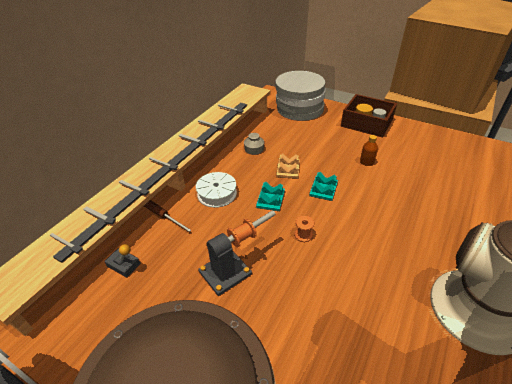

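View pics/top0.png

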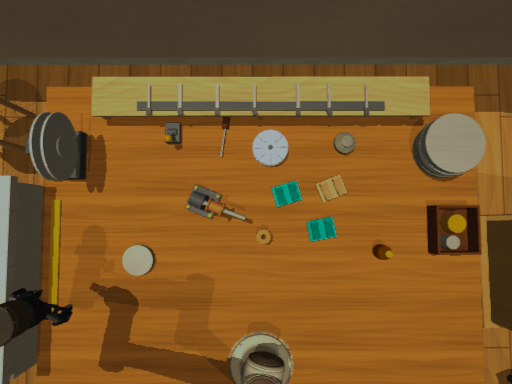

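The side view shows the stand at (225,265), with the threaded sprocket at (243,233) and the free spindle end near (273,213). The wooden cradle is at (288,166). In the top view these are at (200,203), (212,207), (250,221) and (331,188).

Look-alikes:
- **Sprocket:** the one on the spindle, top (212,207), or the spare, top (264,237). I choose the one on the spindle.
- **Cradle:** wooden, top (331,188), or turquoise, (287,193) and (321,229). I choose the wooden one.

Next is a close crop to check these.

Run:
```python
import cv2,numpy as np
t=cv2.imread("pics/top0.png");s=cv2.imread("pics/side0.png")
a=cv2.resize(t[178:248,180:280],(800,560)[0:2] and (560,392),interpolation=cv2.INTER_CUBIC)
b=cv2.resize(t[170:206,312:352],(240,216),interpolation=cv2.INTER_CUBIC)
c=cv2.resize(s[200:270,195:295],(280,196),interpolation=cv2.INTER_CUBIC)
d=cv2.resize(s[150:185,272:307],(210,210),interpolation=cv2.INTER_CUBIC)
o=np.zeros((600,800,3),np.uint8)
o[:392,:560]=a;o[:216,560:]=b;o[220:430,580:790]=d;o[396:592,:280]=c
cv2.imwrite("pics/crop0.png",o)
```

```text
(no output)
```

View pics/crop0.png

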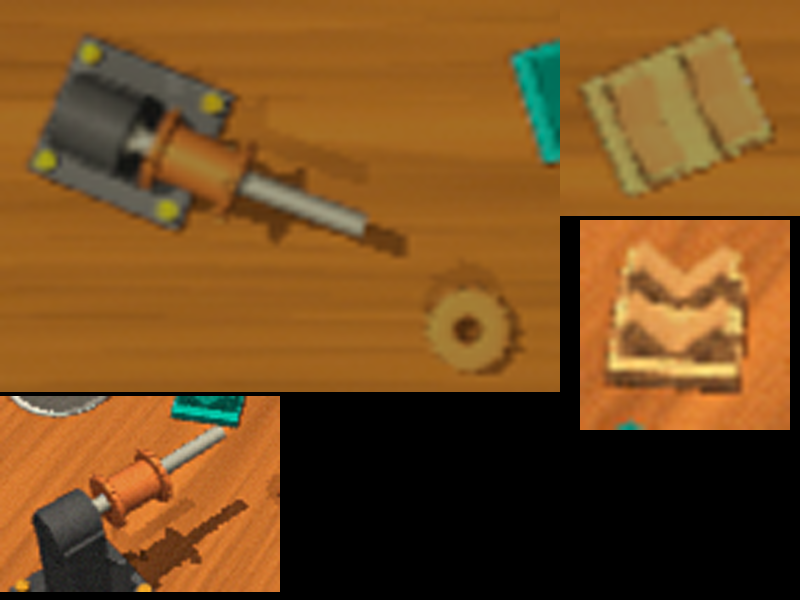

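The crop confirms the choice: the sprocket is threaded on the steel rod of the dark stand. The wooden cradle has two Vs and its trough runs along its long side. Now I'll measure.

```bash
cat > h.py <<'E'
import numpy as np,cv2
from bench import arm
def ray(n,uv,z):
    p=arm.camera_params(n);K,R,t=(np.array(p[k]) for k in("intrinsics","R","t"))
    c=-R.T@t; d=(R.T@np.linalg.inv(K)@np.c_[np.atleast_2d(uv),np.ones(len(np.atleast_2d(uv)))].T).T
    return c+d*((z-c[2])/d[:,2])[:,None]
def proj(n,X):
    p=arm.camera_params(n);q=(p["R"]@np.atleast_2d(X).T).T+p["t"]; q=q@np.array(p["intrinsics"]).T
    return q[:,:2]/q[:,2:]
E
python3 - <<'E'
from h import *
im=cv2.imread("pics/top0.png");hsv=cv2.cvtColor(im,cv2.COLOR_BGR2HSV).astype(int)
def comps(m,box):
    x0,y0,x1,y1=box;k=np.zeros(m.shape,np.uint8);k[y0:y1,x0:x1]=m[y0:y1,x0:x1]
    n,l,s,c=cv2.connectedComponentsWithStats(k);return [(s[i,4],c[i],l==i) for i in range(1,n)]
H,S,V=hsv[...,0],hsv[...,1],hsv[...,2]
print("bolts");pts=[]
for a,c,_ in comps((H>22)&(H<35)&(S>120)&(V>100),(183,180,225,222)): 
    print(a,c,ray("top",c,16)[0]); pts.append(ray("top",c,16)[0])
print("rod")
for a,c,l in comps((S<75)&(V>110),(200,195,255,228)):
    yx=np.argwhere(l)[:,::-1]; w=ray("top",yx,110)[:,:2]
    if a>8:
        m=w.mean(0);u=np.linalg.svd(w-m)[2][0];s=(w-m)@u;print(a,c,m,np.degrees(np.arctan2(u[1],u[0])),s.min(),s.max(),m+u*s.min(),m+u*s.max())
print("cradle")
for r in [im[188,331],im[188,325],im[195,300],im[180,318]]: print(r,cv2.cvtColor(r[None,None],cv2.COLOR_BGR2HSV))
hs=hsv[172:204,314:350]
bg=np.median(im[205:212,312:350].reshape(-1,3),0)
m=(V>110)&(S<185)
for a,c,l in comps(m,(312,170,352,206)):
    if a>30:
        r=cv2.minAreaRect(np.argwhere(l)[:,::-1].astype(np.float32));print(a,c,r);b=ray("top",cv2.boxPoints(r),12);print(b)
E
```

```text
bolts
11 [195.63636364 186.90909091] [591.77129173 216.55687216  16.        ]
12 [217.5 196. ] [560.84279906 142.03819714  16.        ]
12 [187.5 206. ] [526.90318764 243.47259797  16.        ]
11 [209.36363636 215.09090909] [496.17417712 169.15995033  16.        ]
rod
11 [204.54545455 202.81818182] [534.81646135 173.62868031] 131.20089898746687 -5.108886153005938 6.066679465995902 [538.18169112 169.784731  ] [530.82033191 178.19327769]
79 [233.81012658 214.06329114] [499.61543666  81.69058264] -109.72836476300408 -35.14107281180399 34.21768575205018 [511.47770288 114.76899915] [488.06487017  49.48135365]
cradle
[ 75 143 163] [[[ 23 138 163]]]
[ 61 123 164] [[[ 18 160 164]]]
[113 139  44] [[[ 82 174 139]]]
[ 29  93 151] [[[ 16 206 151]]]
556 [330.90647482 187.92805755] ((330.9327392578125, 187.89114379882812), (20.866878509521484, 27.05121612548828), 67.7509765625)
[[ 604.30755086 -188.30267541   12.        ]
 [ 639.47149348 -274.31822923   12.        ]
 [ 573.30816529 -300.28117258   12.        ]
 [ 538.38212905 -214.50219736   12.        ]]
```

Run:
```python
from h import *
im={n:cv2.imread(f"pics/{n}0.png") for n in("top","side")}
root=np.array([537.8,178.8]);a=np.radians(-112.5);u=np.array([np.cos(a),np.sin(a)]);n=np.array([-u[1],u[0]])
s=np.arange(0,90,3)
def samp(cam,lat,z):
    X=np.c_[root+s[:,None]*u+lat*n,np.full(len(s),z)];q=proj(cam,X).astype(np.float32)
    return cv2.remap(im[cam],q[:,0],q[:,1],cv2.INTER_LINEAR).reshape(-1,3)[:,::-1]
A=samp("top",0,127);B=samp("top",21,110);C=samp("top",-21,110);D=samp("side",0,127)
for i in range(len(s)): print(s[i],A[i],B[i],C[i],D[i])
# cradle in side view, corners at z=12
hsv=cv2.cvtColor(im["side"],cv2.COLOR_BGR2HSV).astype(int)
print(hsv[166,288],hsv[150,300],hsv[175,288],hsv[178,282])
print(proj("side",np.array([[604.3,-188.3,12],[639.5,-274.3,12],[573.3,-300.3,12],[538.4,-214.5,12],[589,-244.4,12]])))
```

```text
0 [76 73 62] [29 29 25] [38 36 33] [185 104  44]
3 [101  97  79] [21 21 19] [33 33 29] [127  59  23]
6 [134 129 107] [24 24 21] [33 33 28] [108  49  22]
9 [154 153 129] [30 29 26] [40 39 34] [106  49  20]
12 [156 149 123] [65 54 45] [67 51 39] [118  57  24]
15 [157 128  86] [111  75  47] [104  63  34] [192 112  50]
18 [147 106  50] [113  66  29] [114  66  31] [234 131  57]
21 [134  90  36] [78 54 36] [82 54 33] [231 123  53]
24 [145 102  41] [66 59 49] [54 49 41] [231 128  58]
27 [164 124  52] [72 71 63] [57 56 50] [231 127  57]
30 [164 122  52] [82 79 70] [62 60 54] [230 127  56]
33 [164 123  53] [90 86 77] [81 79 68] [230 127  54]
36 [164 123  51] [89 86 78] [100  97  83] [231 127  60]
39 [164 122  51] [89 86 76] [100  97  85] [230 124  57]
42 [164 123  52] [80 76 66] [89 85 75] [231 124  54]
45 [164 123  52] [79 55 32] [75 58 41] [230 124  57]
48 [165 122  51] [116  70  23] [79 47 15] [230 122  48]
51 [164 124  52] [141  86  27] [94 55 16] [234 122  57]
54 [164 122  51] [130  78  24] [101  59  19] [224 117  50]
57 [163 121  51] [130  77  23] [123  73  25] [138  67  31]
60 [157 112  46] [142  85  27] [142  85  28] [160  89  39]
63 [148  98  39] [123  70  24] [133  77  27] [222 130  59]
66 [121  83  44] [112  63  21] [120  69  23] [187 102  42]
69 [104  91  70] [131  78  25] [131  78  25] [196 107  39]
72 [129 124 102] [148  90  28] [147  89  29] [203 113  41]
75 [155 152 127] [152  93  29] [152  93  30] [203 111  42]
78 [152 148 123] [149  91  28] [152  92  29] [204 111  42]
81 [151 148 122] [146  90  27] [152  93  28] [205 112  42]
84 [154 152 127] [146  90  27] [155  95  31] [210 116  45]
87 [150 146 122] [142  87  28] [157  97  30] [212 118  43]
[ 19 142 231] [ 13 198 196] [ 20 146 240] [ 12 203 180]
[[275.78889987 173.34012971]
 [278.40470194 155.79474325]
 [299.67317113 157.36219698]
 [298.25682174 175.07542847]
 [287.99119408 165.11417478]]
```

Call:
servo_tool(rows=[[[85,412,273,31,0,0,1.522],[85,412,273,31,0,0,1.522],[85,412,273,31,0,0,1.522],[85,412,273,31,0,0,1.522],[85,412,273,31,0,0,1.522],[85,412,273,31,0,0,1.522],[85,412,273,31,0,0,1.522],[85,412,273,31,0,0,1.522],[60,412,273,31,0,0,1.522],[60,412,273,31,0,0,1.522]]])

```text
clock: 1.35
position: [522.5, 142.3, 199.9]
ee_rot: [-0.556, 0.831, 0.0, -0.0]
contact_force: [-0.6, 0.6, 0.1]
gripper_width: 59.9
grasp_force: 0.0
```

Run:
```python
from h import *
from scipy.spatial.transform import Rotation as R
s=arm.read_state();print(s['clock'],s['position'],s['joints'],s['gripper_width'],s['contact_force']);M=R.from_quat(s['ee_rot']).as_matrix();print(M.round(4),np.degrees(np.arctan2(M[1,0],M[0,0])))
im=cv2.imread("pics/side0.png");hsv=cv2.cvtColor(im,cv2.COLOR_BGR2HSV).astype(int)
m=((hsv[...,1]<90)&(hsv[...,2]>100)).astype(np.uint8);k=np.zeros_like(m);k[205:235,245:280]=m[205:235,245:280]
yx=np.argwhere(k)[:,::-1];w=ray("side",yx,110)[:,:2];mm=w.mean(0);u=np.linalg.svd(w-mm)[2][0];t=(w-mm)@u
print(len(yx),mm,np.degrees(np.arctan2(u[1],u[0])),mm+u*t.min(),mm+u*t.max())
m=((hsv[...,1]<165)&(hsv[...,2]>140)).astype(np.uint8);k=np.zeros_like(m);k[148:184,270:306]=m[148:184,270:306]
r=cv2.minAreaRect(np.argwhere(k)[:,::-1].astype(np.float32));print(k.sum(),np.argwhere(k)[:,::-1].min(0),np.argwhere(k)[:,::-1].max(0))
cv2.imwrite("pics/side_now.png",arm.get_image("side")[...,::-1])
t=arm.get_image("top")[...,::-1];cv2.imwrite("pics/top_now.png",t)
```

```text
1.35 [522.54485646 142.30964026 199.90822482] [ 5.65275551e-01  2.69670123e-01 -2.44474905e-01 -2.76525494e-04
 -1.05751105e+00 -9.57258447e-01] 59.93887080318586 [-0.57947019  0.62955862  0.12042681]
[[-3.821e-01 -9.241e-01 -9.000e-04]
 [-9.241e-01  3.821e-01 -3.000e-04]
 [ 6.000e-04  7.000e-04 -1.000e+00]] -112.46674031912085
107 [498.50054471  79.80583944] 69.67744646044484 [487.26922775  49.48033578] [509.62449885 109.84145447]
247 [277 154] [298 176]
```

Call:
servo_tool(rows=[[[60,0,0,40,0,0,0],[60,0,0,75,0,0,0],[60,0,0,95,0,0,0],[60,0,0,101,0,0,0],[50,0,0,101,0,0,0],[40,0,0,101,0,0,0],[37,0,0,101,0,0,0],[37,0,0,101,0,0,0]]])

```text
clock: 2.45
position: [523.0, 142.6, 99.8]
ee_rot: [-0.556, 0.831, -0.0, 0.0]
contact_force: [-0.8, -0.3, -0.3]
gripper_width: 36.9
grasp_force: 0.0
```

Run:
```python
from h import *
s,t=arm.get_image("side")[...,::-1],arm.get_image("top")[...,::-1]
o=np.zeros((420,800,3),np.uint8)
o[:,:400]=cv2.resize(s[195:279,190:270],(400,420),interpolation=cv2.INTER_CUBIC);o[:,400:]=cv2.resize(t[180:243,185:245],(400,420),interpolation=cv2.INTER_CUBIC)
cv2.imwrite("pics/g1.png",o)
```

```text
(no output)
```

View pics/g1.png

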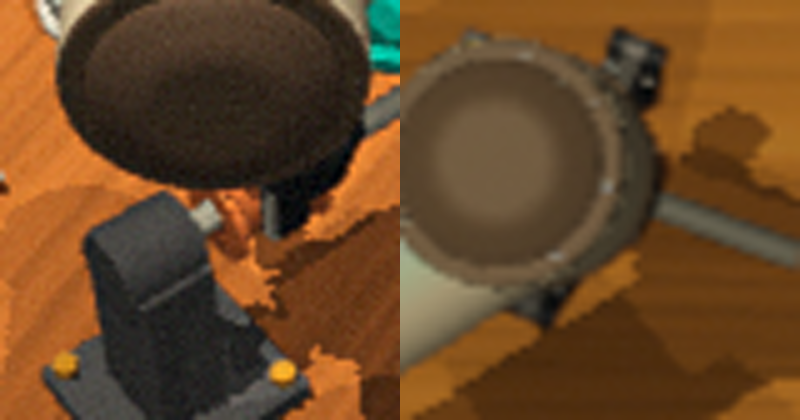

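The crop shows a finger beside the barrel at (285,205), outboard of the near rim at (235,220). There is no contact force at 37 mm opening, so I'll go a touch lower and close slowly.

Call:
servo_tool(rows=[[[37,0,0,2,0,0,0],[36,0,0,2,0,0,0],[35.5,0,0,2,0,0,0],[35.5,0,0,2,0,0,0]]])

```text
clock: 3.05
position: [522.8, 142.6, 97.3]
ee_rot: [-0.556, 0.831, -0.0, 0.0]
contact_force: [0.2, 0.0, 0.0]
gripper_width: 35.4
grasp_force: 0.0
```

Call:
servo_tool(rows=[[[35,0,0,0,0,0,0],[34.5,0,0,0,0,0,0],[34.5,0,0,0,0,0,0]]])

```text
clock: 3.42
position: [522.8, 142.6, 97.3]
ee_rot: [-0.556, 0.831, -0.0, 0.0]
contact_force: [-0.3, 0.2, 0.3]
gripper_width: 34.6
grasp_force: 0.0
```

Call:
servo_tool(rows=[[[33.5,0,0,0,0,0,0],[33.5,0,0,0,0,0,0]]])

```text
clock: 3.68
position: [522.7, 142.6, 97.3]
ee_rot: [-0.556, 0.831, 0.0, -0.0]
contact_force: [-0.3, 0.3, 0.8]
gripper_width: 33.7
grasp_force: 2.3
```

Call:
servo_tool(rows=[[[30,0,0,0,0,0,0],[30,0,0,0,0,0,0],[25,0,0,0,0,0,0]]])

```text
clock: 4.05
position: [522.8, 142.6, 97.6]
ee_rot: [-0.556, 0.831, -0.0, 0.0]
contact_force: [-1.3, 0.1, 4.5]
gripper_width: 32.2
grasp_force: 59.8
```

Call:
servo_tool(rows=[[[25,0,0,-0.5,0,0,0],[25,0,0,-0.5,0,0,0]]])

```text
clock: 4.3
position: [522.8, 142.6, 97.6]
ee_rot: [-0.556, 0.831, 0.0, 0.0]
contact_force: [-0.2, 0.7, 1.1]
gripper_width: 32.1
grasp_force: 59.6
```

Call:
servo_tool(rows=[[[25,0,0,-0.5,0,0,0],[25,0,0,-0.5,0,0,0]]])

```text
clock: 4.55
position: [522.4, 142.4, 97.8]
ee_rot: [-0.556, 0.831, 0.0, -0.001]
contact_force: [-0.3, -0.4, -2.4]
gripper_width: 32.5
grasp_force: 59.5
```

Call:
servo_tool(rows=[[[25,0,0,-0.5,0,0,0],[25,0,0,-0.5,0,0,0]]])

```text
clock: 4.8
position: [522.7, 142.5, 98.7]
ee_rot: [-0.556, 0.831, 0.0, -0.0]
contact_force: [0.4, -0.4, -1.7]
gripper_width: 32.0
grasp_force: 59.5
```

Call:
servo_tool(rows=[[[25,0,0,-0.5,0,0,0],[25,3,0,-0.5,0,0,-0.002],[25,6,0,-0.5,0,0,-0.005],[25,9,0,-0.5,0,0,-0.008],[25,12,-0.1,-0.5,0,0,-0.011],[25,12,-0.1,-0.5,0,0,-0.011]]])

```text
clock: 5.55
position: [518.2, 131.2, 99.3]
ee_rot: [-0.56, 0.828, 0.0, -0.0]
contact_force: [-0.4, -0.6, -1.0]
gripper_width: 32.1
grasp_force: 59.6
```

```bash
cat > f.py <<'E'
from h import *
from scipy.spatial.transform import Rotation as R
s=arm.read_state();M=R.from_quat(s['ee_rot']).as_matrix()
a=np.radians(-112.5);S=np.array([[np.cos(a),np.sin(a),0],[-np.sin(a),np.cos(a),0],[0,0,1]])
print("t",s['clock'],"stand xyz",S@(s['position']-[538,179.3,0]),"F tool",M.T@s['contact_force'],"T tool",M.T@s['wrist_torque'],"yaw",np.degrees(np.arctan2(M[1,0],M[0,0]))+112.5)
E
python3 f.py
```

```text
t 5.55 stand xyz [5.20528530e+01 8.55127873e-02 9.93450033e+01] F tool [0.70984056 0.12414669 1.00510427] T tool [0.03620689 0.06127027 0.01469656] yaw 0.6585312675845785
```

Call:
servo_tool(rows=[[[25,3,0,0,0,0,-0.003],[25,6,0,0,0,0,-0.005],[25,9,0,0,0,0,-0.008],[25,13,-0.1,0,0,0,-0.011],[25,13,-0.1,0,0,0,-0.011]]])

```text
clock: 6.18
position: [513.4, 119.0, 99.3]
ee_rot: [-0.565, 0.825, 0.0, -0.0]
contact_force: [0.9, 0.8, -1.7]
gripper_width: 32.1
grasp_force: 59.6
```

```bash
python3 f.py
```

```text
t 6.175 stand xyz [65.12912948  0.31564547 99.33150715] F tool [-1.04985375 -0.59213494  1.73604406] T tool [-0.01940721  0.00651795 -0.0437167 ] yaw 1.2831102788652942
```

Call:
servo_tool(rows=[[[25,3,0,0,0,0,-0.003],[25,6,0,0,0,0,-0.005],[25,9,0,0,0,0,-0.008],[25,13,-0.1,0,0,0,-0.011],[25,13,-0.1,0,0,0,-0.011]]])

```text
clock: 6.8
position: [508.8, 106.9, 99.3]
ee_rot: [-0.569, 0.822, 0.0, -0.0]
contact_force: [0.7, -0.1, -2.3]
gripper_width: 32.4
grasp_force: 59.6
```

```bash
python3 f.py
```

```text
t 6.8 stand xyz [78.1186093   0.72135301 99.31608891] F tool [-0.17436878 -0.67672584  2.27301107] T tool [ 0.0173048   0.00451781 -0.01180277] yaw 1.9084095552212688
```

Call:
servo_tool(rows=[[[25,3,0,0,0,0,-0.003],[25,6,0,0,0,0,-0.005],[25,9,0,0,0,0,-0.008],[25,13,-0.1,0,0,0,-0.011],[25,13,-0.1,0,0,0,-0.011]]])

```text
clock: 7.42
position: [504.3, 94.7, 99.3]
ee_rot: [-0.574, 0.819, 0.0, -0.0]
contact_force: [-0.1, 0.7, -1.4]
gripper_width: 31.9
grasp_force: 59.6
```

```bash
python3 f.py
```

```text
t 7.425 stand xyz [91.09079057  1.25377353 99.30654935] F tool [-0.63886323  0.31834797  1.36609759] T tool [-0.00468051 -0.03047447  0.00324605] yaw 2.5439066543748368
```

Call:
servo_tool(rows=[[[25,3,0,0,0,0,0],[25,7,0,0,0,0,0],[25,11,0,0,0,0,0],[25,15,0,0,0,0,0],[25,15,0,0,0,0,0]]])

```text
clock: 8.05
position: [499.2, 80.5, 99.3]
ee_rot: [-0.574, 0.819, 0.0, -0.0]
contact_force: [0.2, 0.6, -1.5]
gripper_width: 31.7
grasp_force: 59.6
```

```bash
python3 f.py
```

```text
t 8.05 stand xyz [106.13748874   1.91754104  99.32091397] F tool [-0.64377725  0.01843366  1.54211972] T tool [-0.02403286  0.0526368  -0.00761295] yaw 2.5372182550750466
```

Call:
servo_tool(rows=[[[25,3,0,0,0,0,0],[25,7,0,0,0,0,0],[25,11,0,0,0,0,0],[25,15,0,0,0,0,0],[25,15,0,0,0,0,0]]])

```text
clock: 8.68
position: [494.1, 66.4, 99.3]
ee_rot: [-0.574, 0.819, 0.0, -0.0]
contact_force: [1.2, -0.3, -1.9]
gripper_width: 31.9
grasp_force: 59.6
```

```bash
python3 f.py
```

```text
t 8.675 stand xyz [121.08830236   2.59354994  99.30713106] F tool [-0.109764   -1.20875819  1.86039627] T tool [ 0.03022336  0.01603569 -0.01151428] yaw 2.5384599119663136
```

Call:
servo_tool(rows=[[[25,3,0,0,0,0,0],[25,7,0,0,0,0,0],[25,11,0,0,0,0,0],[25,15,0,0,0,0,0],[25,15,0,0,0,0,0]]])

```text
clock: 9.3
position: [488.9, 52.4, 99.3]
ee_rot: [-0.574, 0.819, 0.0, -0.0]
contact_force: [-0.4, 0.2, -2.0]
gripper_width: 31.9
grasp_force: 59.6
```

```bash
python3 f.py
```

```text
t 9.3 stand xyz [136.05846303   3.25052388  99.32288789] F tool [-0.03330554  0.42224713  2.01492443] T tool [ 0.03218475  0.00898533 -0.01494763] yaw 2.5379348119843996
```

Contact has stayed negligible. Next I'll slide it off and keep going clear, to 185 mm.

Call:
servo_tool(rows=[[[25,4,0,0,0,0,0],[25,9,0,0,0,0,0],[25,14,0,0,0,0,0],[25,20,0,0,0,0,0],[25,26,0,0,0,0,0],[25,32,0,0,0,0,0],[25,39,0,0,0,0,0],[25,46,0,0,0,0,0],[25,50,0,0,0,0,0],[25,50,0,0,0,0,0]]])

```text
clock: 10.55
position: [472.0, 5.4, 99.3]
ee_rot: [-0.574, 0.819, -0.0, 0.0]
contact_force: [0.4, -0.5, -2.8]
gripper_width: 32.0
grasp_force: 59.6
```

```bash
python3 f.py
python3 - <<'E'
from h import *
s,t=arm.get_image("side")[...,::-1],arm.get_image("top")[...,::-1]
o=np.zeros((480,800,3),np.uint8)
o[:,:400]=cv2.resize(s[150:270,200:300],(400,480),interpolation=cv2.INTER_CUBIC);o[:,400:]=cv2.resize(t[160:280,190:290],(400,480),interpolation=cv2.INTER_CUBIC)
cv2.imwrite("pics/off.png",o)
E
```

```text
t 10.55 stand xyz [185.92199441   5.5565522   99.34674954] F tool [ 0.34445048 -0.59098344  2.82562034] T tool [ 0.04146315 -0.04451568 -0.04398819] yaw 2.5370209223003144
```

View pics/off.png

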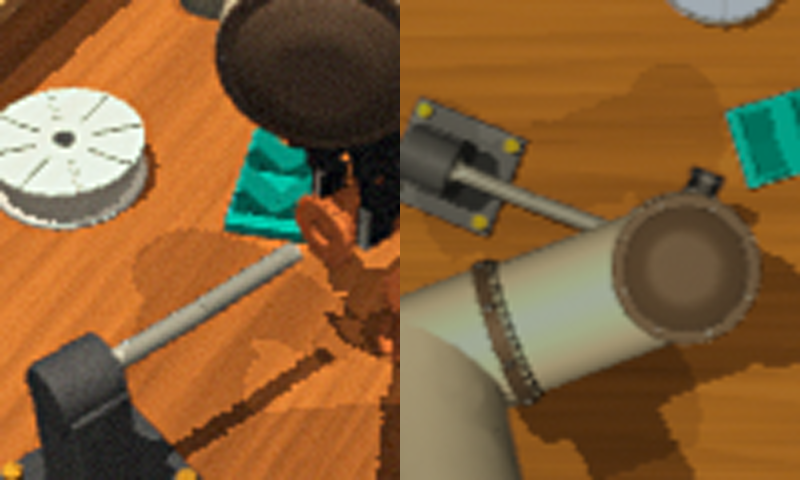

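The crop shows the sprocket at side-crop (340,240), off the rod tip (295,255) and held. I'll raise it and carry it above the cradle.

Call:
servo_tool(rows=[[[25,0,0,-15,0,0,0],[25,3,-3,-40,0,0,-0.01],[25,18,-18,-60,0,0,-0.07],[25,45,-45,-60,0,0,-0.17],[25,80,-80,-60,0,0,-0.3],[25,115,-115,-60,0,0,-0.43],[25,150,-150,-60,0,0,-0.56],[25,178,-178,-60,0,0,-0.67],[25,192,-192,-60,0,0,-0.73],[25,195,-195,-60,0,0,-0.738]]])

```text
clock: 11.9
position: [589.0, -245.0, 158.4]
ee_rot: [0.83, -0.557, -0.001, 0.0]
contact_force: [-0.5, 0.8, -1.9]
gripper_width: 32.3
grasp_force: 59.8
```

```bash
python3 f.py
python3 - <<'E'
from h import *
s,t=arm.get_image("side")[...,::-1],arm.get_image("top")[...,::-1]
cv2.imwrite("pics/side2.png",s)
o=np.zeros((480,800,3),np.uint8)
o[:,:400]=cv2.resize(s[80:176,250:330],(400,480),interpolation=cv2.INTER_CUBIC);o[:,400:]=cv2.resize(t[140:236,300:380],(400,480),interpolation=cv2.INTER_CUBIC)
cv2.imwrite("pics/ab.png",o)
p=arm.read_state()['position']
c=np.array([588.9,-244.4]);a=np.radians(-67.7);u=np.array([np.cos(a),np.sin(a)])
for L in(-26,0,26): print(L,proj("side",np.r_[p[:2]+L*u,p[2]+11.5]))
E
```

```text
t 11.9 stand xyz [372.50434036 209.53455485 158.3876512 ] F tool [-0.89818835  0.12644595  1.94037655] T tool [-0.03802377 -0.05486473 -0.00975428] yaw 44.74858359898842
-26 [[289.6472477  127.69701522]]
0 [[290.22569016 122.92534522]]
26 [[290.78372525 118.32201915]]
```

View pics/ab.png

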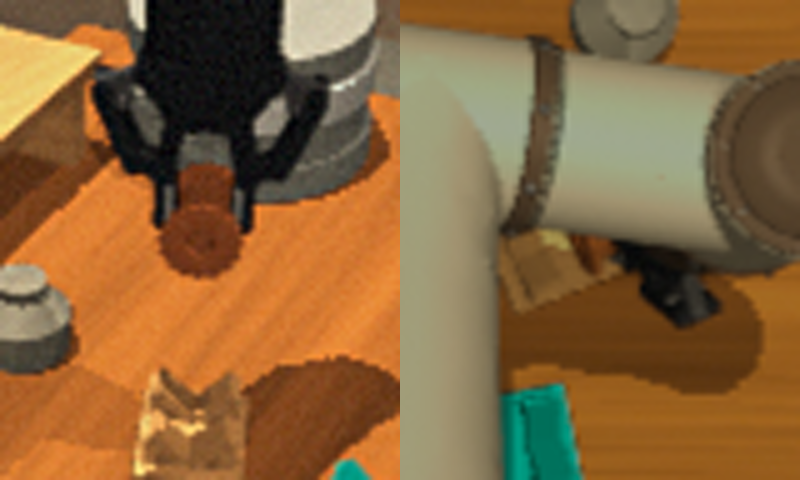

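The side view is nearly along the trough. The rim face at side px (290.4,128) matches the predicted (289.7,128), and the V below it sits at about (289.4,161). The sprocket is level and lined up, so I'll lower it to just above the rests.

Call:
servo_tool(rows=[[[25,0,0,20,0,0,0],[25,0,0,45,0,0,0],[25,0,0,70,0,0,0],[25,0,0,90,0,0,0],[25,0,0,103,0,0,0],[25,0,0,110,0,0,0],[25,0,0,112,0,0,0],[25,0,0,113,0,0,0],[25,0,0,113,0,0,0]]])

```text
clock: 13.12
position: [589.2, -244.3, 46.9]
ee_rot: [0.831, -0.557, 0.0, -0.0]
contact_force: [-0.6, -0.0, -1.7]
gripper_width: 31.8
grasp_force: 59.8
```

```bash
python3 f.py
python3 - <<'E'
from h import *
s,t=arm.get_image("side")[...,::-1],arm.get_image("top")[...,::-1]
o=np.zeros((480,800,3),np.uint8)
o[:,:400]=cv2.resize(s[130:190,262:312],(400,480),interpolation=cv2.INTER_CUBIC);o[:,400:]=cv2.resize(t[160:220,305:355],(400,480),interpolation=cv2.INTER_CUBIC)
cv2.imwrite("pics/low.png",o)
E
```

```text
t 13.125 stand xyz [371.73291455 209.37584795  46.89666041] F tool [-0.23269487  0.57632093  1.70517876] T tool [ 0.02421537 -0.00516554  0.00563127] yaw 44.84061701450159
```

View pics/low.png

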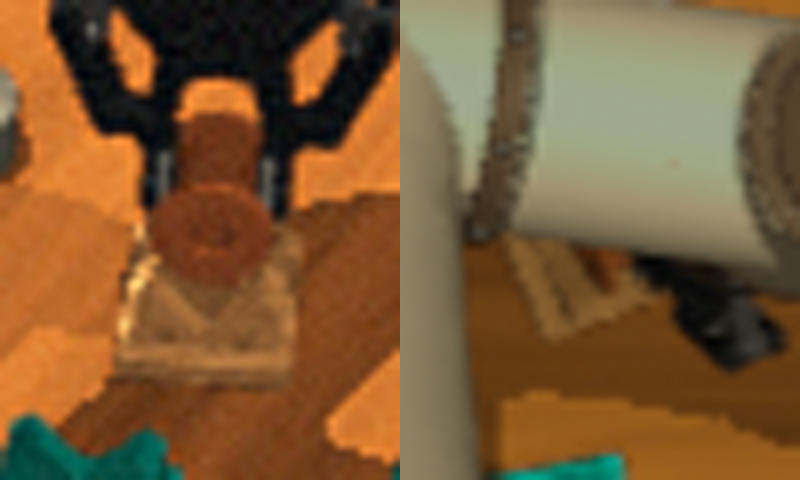

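The crop shows the rim at (213,228), centred over the V and base (mid about 205 at the nearer edge). Both sit about 0.5 px right of their predictions, so they agree laterally. I'll lower by feel.

Call:
servo_tool(rows=[[[25,0,0,1.5,0,0,0],[25,0,0,3,0,0,0],[25,0,0,4.5,0,0,0],[25,0,0,5.5,0,0,0],[25,0,0,5.5,0,0,0]]])

```text
clock: 13.85
position: [588.8, -244.1, 40.7]
ee_rot: [0.831, -0.557, -0.0, 0.0]
contact_force: [1.2, 0.2, -1.9]
gripper_width: 32.0
grasp_force: 59.8
```

Call:
servo_tool(rows=[[[25,0,0,0.5,0,0,0],[25,0,0,1,0,0,0],[25,0,0,1,0,0,0]]])

```text
clock: 14.22
position: [588.9, -244.1, 39.8]
ee_rot: [0.831, -0.557, 0.0, -0.0]
contact_force: [-0.0, -0.5, -1.8]
gripper_width: 32.3
grasp_force: 59.8
```

```bash
python3 f.py
```

```text
t 14.225 stand xyz [371.75300245 209.0368164   39.8064349 ] F tool [0.4771483  0.23862578 1.78420261] T tool [ 0.00820247  0.0500866  -0.01211895] yaw 44.845052314208274
```

No contact yet; lateral error is therefore small.

Call:
servo_tool(rows=[[[25,0,0,0.5,0,0,0],[25,0,0,0.5,0,0,0]]])

```text
clock: 14.48
position: [588.9, -244.1, 39.3]
ee_rot: [0.831, -0.557, -0.0, 0.0]
contact_force: [0.1, 0.4, -2.0]
gripper_width: 31.9
grasp_force: 59.8
```

Call:
servo_tool(rows=[[[25,0,0,0.4,0,0,0],[25,0,0,0.4,0,0,0]]])

```text
clock: 14.72
position: [588.8, -244.1, 38.9]
ee_rot: [0.831, -0.557, -0.0, 0.0]
contact_force: [-0.3, -1.4, -0.8]
gripper_width: 31.8
grasp_force: 59.8
```

```bash
python3 f.py
```

```text
t 14.725 stand xyz [371.75351497 209.00325598  38.86812034] F tool [1.1319989  0.80279793 0.80061792] T tool [-0.0216019  -0.08187386 -0.03966461] yaw 44.84604878060054
```

Call:
servo_tool(rows=[[[25,0,0,0.3,0,0,0],[25,0,0,0.3,0,0,0]]])

```text
clock: 14.98
position: [588.9, -244.2, 38.6]
ee_rot: [0.831, -0.557, 0.0, 0.0]
contact_force: [0.1, 0.2, -1.2]
gripper_width: 32.1
grasp_force: 59.8
```

```bash
python3 f.py
```

```text
t 14.975 stand xyz [371.74712528 209.05767221  38.61074895] F tool [-0.15993582 -0.17855384  1.15896724] T tool [-0.02943171  0.02047497  0.00552338] yaw 44.8471694550057
```

Call:
servo_tool(rows=[[[25,0,0,0.4,0,0,0],[25,0,0,0.4,0,0,0]]])

```text
clock: 15.22
position: [589.0, -244.2, 38.4]
ee_rot: [0.831, -0.557, 0.0, -0.0]
contact_force: [-1.0, 0.0, -0.8]
gripper_width: 32.2
grasp_force: 59.9
```

Call:
servo_tool(rows=[[[25,0,0,0.4,0,0,0],[25,0,0,0.4,0,0,0]]])

```text
clock: 15.48
position: [589.0, -244.2, 38.4]
ee_rot: [0.831, -0.557, 0.0, -0.0]
contact_force: [-1.8, 1.5, 2.9]
gripper_width: 32.0
grasp_force: 60.3
```

```bash
python3 f.py
```

```text
t 15.475 stand xyz [371.70198904 209.21373035  38.41122216] F tool [-2.09630468  1.09144539 -2.89830087] T tool [-0.16877225 -0.40271024  0.00517879] yaw 44.85987576513244
```

Seated at 38.4 mm, close to the expected 38.7, with about 5 N of contact. I'll open gently.

Call:
servo_tool(rows=[[[32,0,0,0,0,0,0],[33,0,0,0,0,0,0],[33.5,0,0,0,0,0,0],[34,0,0,0,0,0,0],[35,0,0,0,0,0,0],[37,0,0,0,0,0,0],[40,0,0,0,0,0,0],[43,0,0,0,0,0,0],[46,0,0,0,0,0,0],[46,0,0,0,0,0,0]]])

```text
clock: 16.73
position: [588.9, -244.1, 37.8]
ee_rot: [0.831, -0.557, 0.0, -0.0]
contact_force: [-0.1, 0.5, 0.4]
gripper_width: 46.0
grasp_force: 0.0
```

```bash
python3 f.py
```

```text
t 16.725 stand xyz [371.73691751 209.05250614  37.83452918] F tool [-0.44490448 -0.11632609 -0.4254167 ] T tool [-0.00924925 -0.00285214  0.0266852 ] yaw 44.84498127535605
```

Call:
servo_tool(rows=[[[46,0,0,-3,0,0,0],[46,0,0,-12,0,0,0],[46,0,0,-35,0,0,0],[46,0,0,-75,0,0,0],[46,0,0,-120,0,0,0],[46,-10,0,-160,0,0,0],[46,-60,0,-170,0,0,0],[46,-120,0,-170,0,0,0],[46,-180,0,-170,0,0,0],[46,-220,0,-170,0,0,0]]])

```text
clock: 17.98
position: [504.2, -38.9, 208.9]
ee_rot: [0.831, -0.556, 0.001, -0.001]
contact_force: [0.9, -0.4, 0.7]
gripper_width: 46.2
grasp_force: 0.0
```

```bash
python3 f.py
python3 - <<'E'
from h import *
s,t=arm.get_image("side")[...,::-1],arm.get_image("top")[...,::-1]
cv2.imwrite("pics/sf.png",s);cv2.imwrite("pics/tf.png",t)
o=np.zeros((480,800,3),np.uint8)
o[:,:400]=cv2.resize(s[130:190,262:312],(400,480),interpolation=cv2.INTER_CUBIC);o[:,400:]=cv2.resize(t[160:220,305:355],(400,480),interpolation=cv2.INTER_CUBIC)
cv2.imwrite("pics/fin.png",o)
E
```

```text
t 17.975 stand xyz [214.49739444  52.22053943 208.92039404] F tool [ 0.75363965 -0.69963265 -0.65802357] T tool [0.06822509 0.02240227 0.03357025] yaw 44.92012920520716
```

View pics/fin.png

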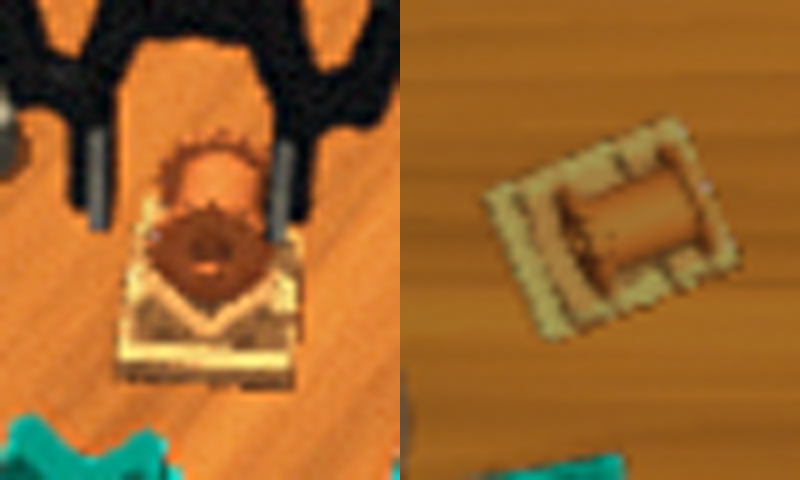

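The sprocket lies in both Vs and is released. In the top crop its centre is at about (638,222) and the base centre at (614,229). I'll check how much of that offset is parallax.

Run:
```python
from h import *
a=np.radians(-67.7);u=np.array([np.cos(a),np.sin(a)]);n=np.array([-u[1],u[0]])
px=lambda x,y:(305+(x-400)/8-.5,160+y/8-.5)
b=ray("top",[px(614,229)],12)[0];print(b)
for nm,p,z in (("centre",px(638,222),62),("barrel",px(640,222),66),("rimL top",px(583,243),66),("rimR top",px(692,200),66)):
    w=ray("top",[p],z)[0];d=(w-b)[:2];print(nm,w,d@u,d@n)
im=cv2.imread("pics/tf.png");o=cv2.imread("pics/top0.png")
# profile along the trough at z=74 (rim tops) and 67
for z in(73,67):
    L=np.arange(-45,46,3);X=np.c_[b[:2]+L[:,None]*u,np.full(len(L),z)];q=proj("top",X).astype(np.float32)
    v=cv2.remap(im,q[:,0],q[:,1],1).reshape(-1,3)[:,::-1];print([(int(l),*map(int,c)) for l,c in zip(L,v)])
```

```text
[ 587.99694128 -245.40496516   12.        ]
centre [ 587.35964353 -244.69286311   62.        ] -0.9006702940412775 -0.31942255816449633
barrel [ 587.06924992 -244.63041545   66.        ] -1.0686391169142868 -0.564401403732113
rimL top [ 578.47280131 -221.24488031   66.        ] -25.967138876281552 0.355866157796358
rimR top [ 596.0831714 -266.0014586   66.       ] 22.12444572409693 -0.334007604955481
[(-45, 161, 128, 64), (-42, 162, 123, 61), (-39, 162, 123, 61), (-36, 149, 111, 55), (-33, 117, 76, 32), (-30, 125, 77, 28), (-27, 121, 74, 28), (-24, 127, 79, 31), (-21, 154, 101, 40), (-18, 155, 103, 42), (-15, 153, 99, 39), (-12, 163, 111, 45), (-9, 164, 113, 46), (-6, 164, 112, 45), (-3, 164, 113, 44), (0, 164, 112, 45), (3, 164, 112, 45), (6, 164, 113, 45), (9, 164, 112, 46), (12, 164, 111, 45), (15, 160, 108, 43), (18, 144, 93, 35), (21, 129, 79, 29), (24, 161, 112, 47), (27, 153, 115, 64), (30, 144, 96, 44), (33, 146, 90, 27), (36, 149, 91, 28), (39, 151, 93, 29), (42, 153, 94, 30), (45, 154, 95, 28)]
[(-45, 160, 131, 67), (-42, 161, 123, 61), (-39, 164, 124, 61), (-36, 155, 117, 58), (-33, 129, 89, 41), (-30, 117, 72, 27), (-27, 132, 82, 31), (-24, 110, 66, 25), (-21, 148, 96, 38), (-18, 154, 103, 41), (-15, 154, 101, 40), (-12, 159, 107, 43), (-9, 164, 114, 47), (-6, 164, 113, 45), (-3, 164, 113, 44), (0, 164, 113, 45), (3, 164, 112, 45), (6, 164, 113, 45), (9, 164, 113, 45), (12, 164, 112, 46), (15, 164, 112, 44), (18, 154, 102, 40), (21, 132, 82, 30), (24, 142, 93, 37), (27, 157, 114, 55), (30, 149, 109, 62), (33, 143, 88, 28), (36, 148, 91, 27), (39, 150, 92, 28), (42, 152, 94, 29), (45, 154, 95, 29)]
```

Offsets are about 1–2 mm along the trough and under 1 mm across, inside tolerance. Handing in.

```bash
python3 -c "
from bench import arm
print(arm.job_done())"
```

```text
the job is handed in; nothing more can be done
None
```

The sprocket was slid off the spindle with negligible contact force and lies released in the wooden cradle, about 1–2 mm off centre along the trough and under 1 mm across; handed in at about 18 s, no verdict returned.

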